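# Hang the mixing pot on the slanted drive peg of the bench mixer

## Robot

A 6-joint arm with a two-finger parallel gripper is mounted at the origin on the work surface. World frame = base frame: x ahead of the robot, y to its left, z up, the work surface at z = 0. Lengths are in m, angles in rad, forces in N, time in s.
With the tool pointing down it reaches from about 0.325 to 0.925 m from the base axis. Payload 3.1 kg.
Tool frame: the origin (TCP) lies at the very end of the fingers, on their centre line; the grasp point (between the pads) lies 19 mm behind it; z points along the fingers, y is the line along which they close (so a half turn about z gives the same grasp; the last joint's range is limited). The gripper opens to 85 mm and grips with 20 to 120 N. Pads are 22 mm wide; open, the fingers measure 114 mm over their backs; the gripper's body (76 mm by 85 mm) begins 54 mm behind the grasp point. The pads swing forward as they close: fully open they stand 13 mm farther back than shut.
Start: joints at [-0.112, 0.217, 1.613, -0, 1.311, -0.112], TCP at [0.625, 0, 0.231] pointing down, gripper open.
Joint ranges: [-2.75, 2.75], [-0.78, 2.1], [0.31, 2.55], [-1.13, 4.27], [0.13, 2.63], [-2.58, 2.58]. Speed limits (rad/s): [2.79, 2.79, 3.14, 3.14, 3.14, 3.14].

## Interface

Orientations are given as [roll, pitch, yaw] about the fixed x, y, z axes, in that order (R = Rz(yaw) Ry(pitch) Rx(roll)).
In Python, from plant import sense, snapshot, close_job gives the robot as it stands.
- The arm moves only by the tool servo_tool, never from a script. Its argument "commands" is a list of rows, each an object with "translation": the shift along the tool's x, y, z scaled (see below), a list of three; "dr": the turn, a rotation vector about the tool's x, y, z scaled (see below), a list of three; "hand": the opening, from 0 (shut) to 1 (fully open). A call has 1 to 5 rows; each row is the pose to reach, as a shift and turn from the pose commanded when the call began, along the tool's axes at that moment, turning the shorter way round; what a row does not reach only later rows make up. The controller multiplies each number of a shift by 0.4 m and each number of a turn by 180 degrees. A row lasts 1/8 s, in which the tool goes at most 62.5 mm and 10.7 degrees, less where a joint would pass 70% of its speed; a pose out of reach is approached as far as the arm can. A call with a number of a shift or a turn outside -1 to 1 is refused whole. A call with a gripper value outside its range is refused whole. The fingers move at their own pace and stop on an object; the grip force is fixed at half the most. Time passes only in rows, so rows that repeat a pose let the fingers close. It gives the time, the measured TCP pose, the force, the opening and the grip force at its end, in the units of the state.
- sense(): the state, without advancing time (a new reading comes with each control period).
- snapshot(name): name is "scene" or "side" or "wrist"; returns a dict with "img" (384x512x3 uint8, red, green, blue), "camera_matrix" (3x3 intrinsics, pixels), "xyz" and "rotation" of the camera in the world. Camera axes: x right, y down, z forward; pixel columns grow to the right and rows downward; lengths in m; the calibration is good to about 2 mm. A picture is of the moment at which its call begins. There is no depth.
- close_job(): hands the job in; it is judged then, once.
The state is a dict: "clock": time; "qpos": joint angles; "joint_vel": joint speeds; "effort": joint torques, N m; "tool_pos": TCP position; "eef_rot": TCP orientation; "contact_force": force on the tool from outside, world axes, zero at the start; "torque": the same for the moment, N m; "finger_gap": finger opening in m; "gripper_force": force on a finger pad.
Only numpy, scipy, OpenCV 4.12 (cv2) and the standard library are available. Lean on these libraries where they do the work, as an engineer would, in place of code of your own. Each camera call takes 0.05 s, during which the arm holds its last target. There are 200 camera calls.

## Task

Take the blue-lidded steel mixing pot off the scale by its handle and hang it on the slanted drive peg of the bench mixer: slide the socket under the pot down along the peg until it rests on the cross pin, turn the pot under light pressure until its slots drop over the pin, ease it fully home and let go. Be gentle: half a kilo of push is plenty, and the load between pot and mixer must never pass 60 N; never let the pot fall, and leave the other things on the bench where they are.

Things in the scene. Friction and masses are not known exactly. Their poses are not given: they have to be found in the camera images.
- pot_handle (a point): Grasp point of the loose mixing pot: centre of the blue bar of its arch handle, on the pot's axis, 143 mm above its foot. z = the pot's axis, foot to lid. The bar is 64 mm long (x), 16 mm thick (y: pinch it across y) and 18 mm high; its underside is 22 mm above the lid, a post at each end leaves 44 mm free. The pot starts upright on the scale's pan, at any heading.
- pot_middle (a point): Centre of the pot half-way up (76 mm above its foot, 67 mm below the bar's centre), axes as the handle. Steel pot, blue lid clamped on: 84 mm in diameter (lid 89), 152 mm tall to the handle's top, 0.25 to 0.45 kg. Held by the bar it can swing in the fingers if moved fast. On the peg it has about 1 mm of play, droops a little and sticks: its own weight does not take it home.
- pot_foot (a point): Centre of the pot's underside (axes as the handle): a hollow skirt, 78 mm inside, 50 mm deep. On its axis is the drive socket, bore 15 mm, 50 mm deep, mouth level with the skirt's edge. Two slots 10.5 mm wide, 10 mm deep cross its mouth, along x and along y, between four square teeth, so the pot drops over a cross pin at four headings 90 degrees apart, each within some 7 degrees.
- peg_root (a point): Root of the mixer's drive peg, on its axis at the face of the drive flange (44 mm in diameter). z points out along the peg, 42 degrees from vertical, leaning away from the motor cabinet to the robot's side. The frame is fixed to the mixer and does not tell the pin's angle. Home: the pot's foot centre at this point, the pot's axis along the peg.
- peg_tip (a point): Tip of the drive peg, 46 mm from its root. Steel, 14 mm in diameter, the last 10 mm tapering to 6 mm. A brass cross pin, 7 mm thick and 34 mm from end to end, goes square through it, its centre 4.5 mm above the flange: teeth that land on it stop 8 mm short of home. The drive is locked and does not turn; the pin stands at any angle about the peg, which is not measured.
- mixer: The bench mixer, fixed: white motor cabinet with a blue top panel (185 x 200 mm, 142 mm high) behind a grey tilted gear head (88 mm in diameter) in a fork. Origin at bench level straight below the peg's root, which is 130 mm above the bench; x points from the peg to the cabinet, which spans 55 to 240 mm along x. The base plate reaches 15 mm the other way.
- scale: The bench scale, fixed: white plastic case 215 x 190 mm with a square steel pan, its top 50 mm above the bench; the origin is at bench level below the case, the pan's centre 12 mm along its x.
- spoon: Steel spoon, 190 mm long, lying on the bench; leave alone.
- beaker: Blue plastic beaker, 72 mm in diameter, 85 mm tall; leave alone.
- sample_jar: Amber jar, 52 mm in diameter, 70 mm tall; leave alone.
- spanner: Spanner, 160 mm long, lying on the bench; leave alone.
- pail_small: Orange pail with lid, 148 mm in diameter, 130 mm tall; leave alone.
- pail_white: White pail with lid, 178 mm in diameter, 160 mm tall; leave alone.
- wash_bottle: Clear bottle with red cap, 60 mm in diameter, 140 mm tall; leave alone.
Things that resemble listed ones, but are neither listed nor needed, are in the scene too. What is shaped like the part that bears pot_handle but green is not meant.

How it is judged:
On the way, in this order (a step that is already met when the one before it is completed fails the run):
1. the pot is lifted clear of the scale (contact force between pot and scale below 0.01 N and distance of pot_handle from where it was at the start of the episode above 0.03 m), for 0.2 s.
2. the pot is on the peg, its axis along the peg's, not yet home (distance between pot_foot and peg_root between 0.006 and 0.03 m and angle between the z axis of pot_foot and the z axis of peg_root, either way round below 0.12 rad), for 0.1 s.
3. the slots have dropped over the pin and the pot is fully home on the flange (distance between pot_foot and peg_root below 0.0035 m), for 0.2 s.
At the end, for the whole second after the job is handed in: The pot hangs on the peg, fully home: its foot centre within 3.5 mm of the peg's root, its axis within 0.1 rad of the peg's, at rest (distance between pot_foot and peg_root below 0.0035 m and angle between the z axis of pot_foot and the z axis of peg_root, either way round below 0.1 rad and linear speed of pot below 0.02 m/s); the robot touches nothing.
It fails at once if the pot is pushed or knocked against the mixer with more than 60 N (contact force between pot and mixer above 60 N).
It fails at once if the pot falls over or down onto the bench (its middle below 65 mm) (height (world z) of pot_middle below 0.065 m).
It fails at once if another thing on the bench is shifted by more than 20 mm (distance of any of spoon, beaker, sample_jar, spanner, pail_small, pail_white, wash_bottle from where it was at the start of the episode above 0.02 m).
It also fails if it takes over 72 s, if anything falls off the work surface, if the arm or the gripper's body presses on something with over 40 N, if the wrist force passes 120 N, or if a joint passes its speed limit or range.

## Working session

There is one attempt and no reset: what is moved stays moved. The work goes in short steps, Python scripts to look and compute and a tool call to move; the robot and the scene stay as the last step left them, time stands still between calls to the robot, and variables do not carry over. Pictures are saved under pics/ and viewed, at most 10 in all, crops included, and the job is handed in when it is done.

Besides the shell and the picture viewer there is one more tool, called after ">>>" in YAML: its name, and indented under it one key for each argument. servo_tool: Moves the arm, as the interface text tells. Its arguments: {"type":"object","properties":{"commands":{"type":"array","items":{"type":"object","properties":{"translation":{"type":"array","items":{"type":"number","minimum":-1,"maximum":1}},"dr":{"type":"array","items":{"type":"number","minimum":-1,"maximum":1}},"hand":{"type":"number"}}}}},"required":["commands"]}

```bash
mkdir -p pics; ls; cat > h.py <<'E'
import numpy as np, cv2
from plant import sense, snapshot, close_job
from scipy.spatial.transform import Rotation as R
E
python3 - <<'E'
from h import *
import pickle
d={}
for n in("scene","side","wrist"):
    s=snapshot(n); d[n]=s
    print(n,s["camera_matrix"],s["xyz"],s["rotation"])
pickle.dump(d,open("s0.pkl","wb"))
a=cv2.cvtColor(np.hstack([d["scene"]["img"]]),cv2.COLOR_RGB2BGR)
cv2.imwrite("pics/scene.png",cv2.resize(a,(800,600)))
cv2.imwrite("pics/side.png",cv2.resize(cv2.cvtColor(d["side"]["img"],cv2.COLOR_RGB2BGR),(800,600)))
print(sense())
E
```

```text
pics
scene [[400.17070055   0.         253.90197971]
 [  0.         400.17070055 194.07193237]
 [  0.           0.           1.        ]] [1.22365117 0.47208555 0.97302872] [-2.39034139 -0.00252558  2.21071793]
side [[371.27407173   0.         256.04525475]
 [  0.         371.27407173 191.95872963]
 [  0.           0.           1.        ]] [0.37986803 0.91760259 0.84254755] [-2.20940504 -0.01748711 -2.94395797]
wrist [[323.89402348   0.         258.27668048]
 [  0.         323.89402348 195.29952759]
 [  0.           0.           1.        ]] [0.62361098 0.073686   0.37238201] [ 2.84868357e+00  2.84549309e-03 -1.99814430e-03]
{'clock': 0.15, 'qpos': array([-1.12224898e-01,  2.17611250e-01,  1.61461637e+00, -2.87578999e-06,
        1.31129941e+00, -1.12203624e-01]), 'joint_vel': array([ 0.00052361, -0.00175471, -0.00393131,  0.00011873,  0.00212128,
        0.00062099]), 'effort': array([-7.99202871e-05, -3.97448480e+01, -3.04417098e+01, -1.00294717e-04,
        5.82056644e-03,  2.66571755e-05]), 'tool_pos': array([6.24353187e-01, 7.86609969e-05, 2.30222851e-01]), 'eef_rot': array([-3.13967013e+00, -2.13827926e-04,  1.57077559e+00]), 'contact_force': array([ 0.22153264, -0.26599338,  0.06928034]), 'torque': array([-0.00925539,  0.02898425,  0.00133249]), 'gripper_force': 0.0, 'finger_gap': 0.08552931520630538}
```

View pics/scene.png

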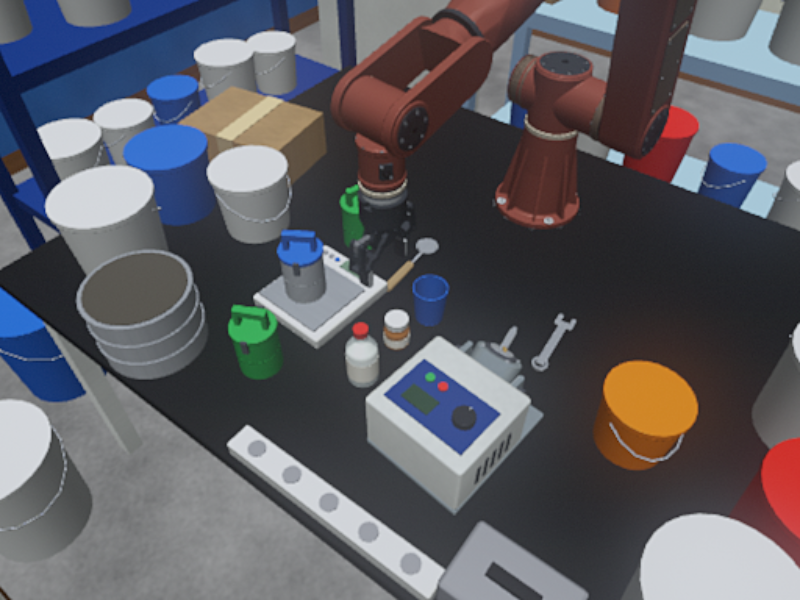

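View pics/side.png

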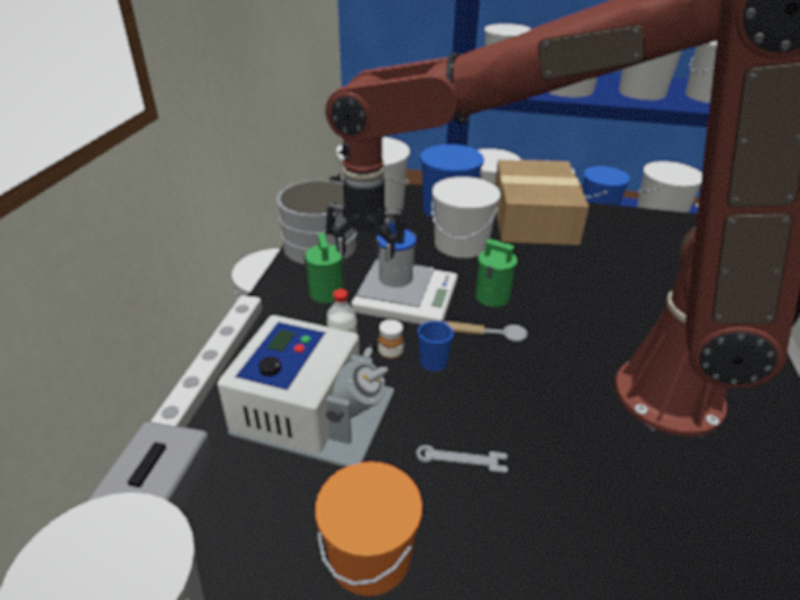

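The blue-lidded pot stands on the scale at (302,262) in the scene picture and (396,255) in the side one. The two green pots at (256,340) and (352,212) are decoys because of their colour. The peg is at (510,338) in the scene picture and (370,378) in the side one. Next is one enlarged composite to confirm and measure.

```bash
python3 - <<'E'
from h import *
import pickle
d=pickle.load(open("s0.pkl","rb"))
def crop(n,x,y,w=66,h=50,z=6):
    a=cv2.cvtColor(d[n]["img"],cv2.COLOR_RGB2BGR)[y:y+h,x:x+w]
    a=cv2.resize(a,None,fx=z,fy=z,interpolation=cv2.INTER_CUBIC)
    for i in range(0,w,10): cv2.putText(a,str(x+i),(i*z,8),0,.3,(0,255,255)); cv2.line(a,(i*z,10),(i*z,16),(0,255,255))
    for j in range(0,h,10): cv2.putText(a,str(y+j),(0,j*z+3),0,.3,(0,255,255)); cv2.line(a,(20,j*z),(26,j*z),(0,255,255))
    return a
A=np.vstack([np.hstack([crop("scene",165,143),crop("side",225,138)]),np.hstack([crop("scene",290,200),crop("side",200,215)])])
cv2.imwrite("pics/c1.png",A); print(A.shape)
cv2.imwrite("pics/wrist.png",cv2.cvtColor(d["wrist"]["img"],cv2.COLOR_RGB2BGR))
E
```

```text
(600, 792, 3)
```

View pics/c1.png

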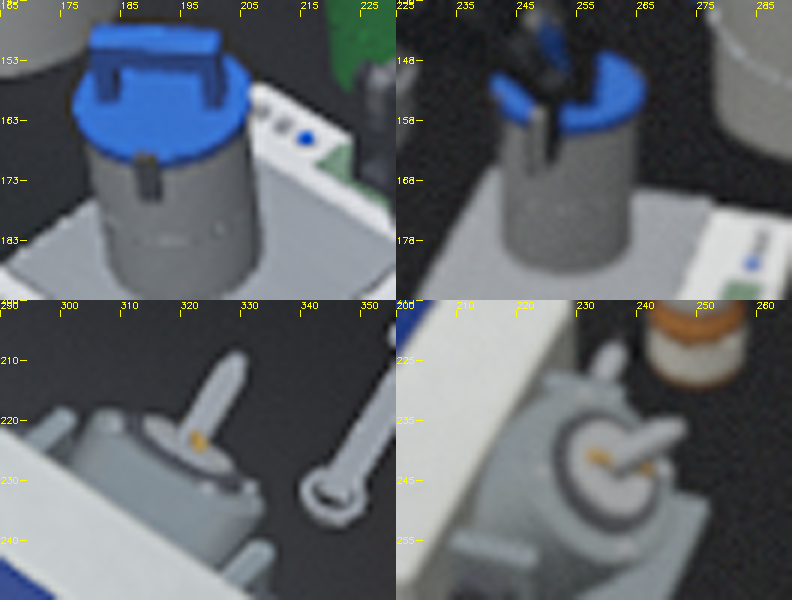

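View pics/wrist.png

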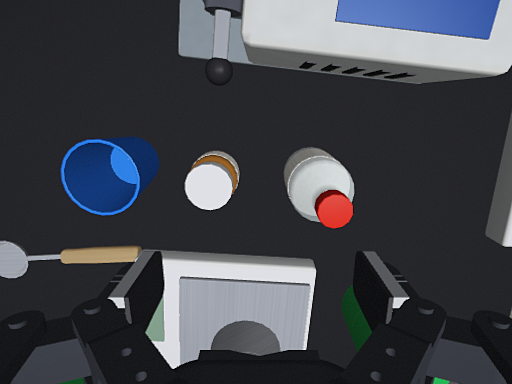

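The crop confirms the target: a blue lid and blue arch bar on a steel pot on the pan, with the bar's top from about (180,149) to (201.5,150) in the scene. The peg tip is at scene (329.5,209.5) and side (247,236.5). The brass pin shows at scene (322,223), and its ends at side (232,241) and (240.5,243).

```bash
cat >> h.py <<'E'
from scipy.optimize import least_squares
def proj(s,P):
    Rc=R.from_euler("xyz",s["rotation"]).as_matrix(); q=(np.atleast_2d(P)-s["xyz"])@Rc
    K=s["camera_matrix"]; return q[:,:2]/q[:,2:]*K[0,0]+K[:2,2]
def ray(s,uv,z):
    Rc=R.from_euler("xyz",s["rotation"]).as_matrix(); K=s["camera_matrix"]
    v=Rc@[(uv[0]-K[0,2])/K[0,0],(uv[1]-K[1,2])/K[0,0],1]; return s["xyz"]+v*(z-s["xyz"][2])/v[2]
def place(p,L):
    c,s_=np.cos(p[2]),np.sin(p[2]); L=np.atleast_2d(L)
    return np.c_[p[0]+c*L[:,0]-s_*L[:,1],p[1]+s_*L[:,0]+c*L[:,1],L[:,2]]
E
python3 - <<'E'
from h import *
import pickle
d=pickle.load(open("s0.pkl","rb")); S,D=d["scene"],d["side"]
a,b=ray(S,(180.3,149.3),.202),ray(S,(201.3,150.2),.202)
print("bar",a,b,(a+b)/2,np.hypot(*(a-b)[:2]),np.degrees(np.arctan2(*(b-a)[1::-1])))
print("lid scene",ray(S,(192.1,158.7),.162),"side",ray(D,(253.8,153),.162), "bottom scene", ray(S,(193.8,0.0),.05))
C=np.array([[55,-100,142],[55,100,142],[240,100,142],[240,-100,142]])/1e3
t=np.array([[-46*np.sin(np.radians(42)),0,130+46*np.cos(np.radians(42))]])/1e3
k=.64
sc=np.array([[437,337],[530,405],[455,477],[367,405]])*k; sd=np.array([[358,345],[318,395],[222,377],[268,318]])*k
obs=[(S,C,sc,.2),(D,C,sd,.2),(S,t,np.array([[329.8,209.5]]),1),(D,t,np.array([[247.3,236.3]]),1)]
f=lambda p:np.concatenate([((proj(s,place(p,L))-o)*w).ravel() for s,L,o,w in obs])
r=least_squares(f,[.85,.2,0.],loss="soft_l1"); print(r.x,np.degrees(r.x[2]),np.round(f(r.x),1))
p=r.x; print("tip",place(p,t)); print("root",p[:2])
q=np.array([[0,0,.13]]); print(proj(S,place(p,q)),proj(D,place(p,q)))
E
```

```text
bar [ 0.63001136 -0.23734593  0.202     ] [ 0.59601416 -0.18522291  0.202     ] [ 0.61301276 -0.21128442  0.202     ] 0.06223036814203591 123.11437222658482
lid scene [ 0.60939974 -0.21537397  0.162     ] side [ 0.60202603 -0.21146799  0.162     ] bottom scene [-0.48942927 -1.23211864  0.05      ]
[ 0.56630539  0.21363445 -0.11003819] -6.304724155397319 [ 0.2 -0.7  0.5 -1.1  0.7 -0.4 -0.5 -1.2  0.  -1.6 -0.6  1.6 -1.1  0.6
  0.2 -0.6  0.3 -1.3 -1.5 -0.2]
tip [[0.53571154 0.2170146  0.16418466]]
root [0.56630539 0.21363445]
[[321.63144467 222.7731822 ]] [[235.03358069 242.84685576]]
```

>>> servo_tool:
  commands:
    - {"translation": [0.425,-0.3875,-0.05],"dr": [0,0,0],"hand": 1}
    - {"translation": [0.425,-0.3875,-0.05],"dr": [0,0,0],"hand": 1}
    - {"translation": [0.425,-0.3875,-0.05],"dr": [0,0,0],"hand": 1}
    - {"translation": [0.425,-0.3875,-0.05],"dr": [0,0,0],"hand": 1}
    - {"translation": [0.425,-0.3875,-0.05],"dr": [0,0,0],"hand": 1}

```text
clock: 0.78
tool_pos: [0.4681, 0.1719, 0.2514]
eef_rot: [-3.141, -0.0, 1.575]
contact_force: [0.2, -0.2, -0.2]
finger_gap: 0.0853
gripper_force: 0.0
```

```bash
python3 - <<'E'
from h import *
import pickle
s=snapshot("wrist"); pickle.dump(s,open("s1.pkl","wb")); print(s["xyz"],s["rotation"],sense()["tool_pos"],sense()["eef_rot"])
p=[0.5663,0.2136,-.110]
u=proj(s,place(p,[[0,0,.13],[-.0308,0,.1642]])); print(u)
x0,y0=int(u[0,0])-75,int(u[0,1])-55; x0=max(0,min(x0,512-133)); y0=max(0,y0)
a=cv2.cvtColor(s["img"],cv2.COLOR_RGB2BGR)[y0:y0+100,x0:x0+133]; z=6
a=cv2.resize(a,None,fx=z,fy=z,interpolation=cv2.INTER_CUBIC)
for i in range(0,133,10): cv2.putText(a,str(x0+i),(i*z,8),0,.35,(0,255,255))
for i in range(0,100,10): cv2.putText(a,str(y0+i),(0,i*z+3),0,.35,(0,255,255))
cv2.imwrite("pics/peg.png",a)
E
```

```text
[0.46687659 0.24541367 0.39368661] [2.84885255e+00 7.50543470e-04 2.14123856e-03] [0.46936605 0.17072386 0.25136691] [3.14088300e+00 3.51657737e-04 1.57339580e+00]
[[381.51741666 139.08666578]
 [356.2183701  140.09677509]]
```

View pics/peg.png

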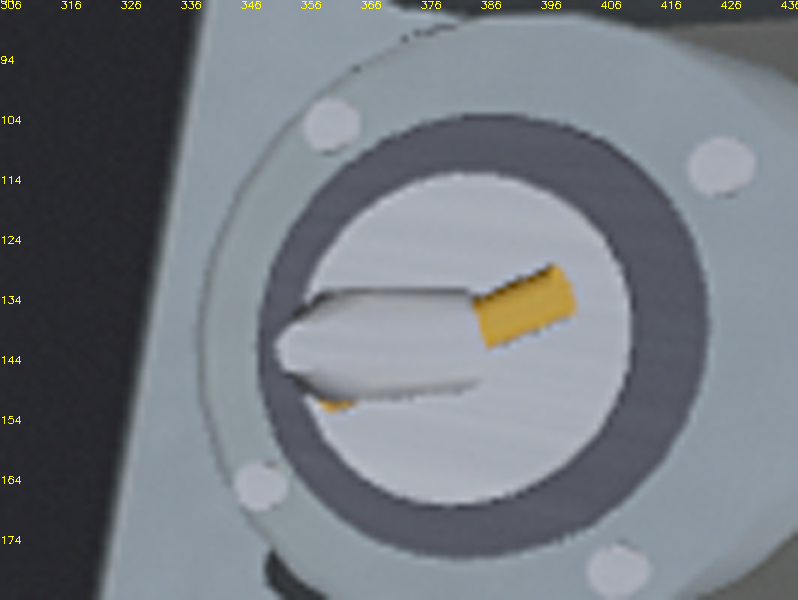

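The picture shows the flange disc (centre about (383.8,140.3)), the peg tip at about (354,142) and the brass pin running toward (400.5,132.3) with its far end at (362,151). I'll fit pose and pin angle.

```bash
python3 - <<'E'
from h import *
import pickle
s=pickle.load(open("s1.pkl","rb")); d=pickle.load(open("s0.pkl","rb"))
g=cv2.cvtColor(s["img"],cv2.COLOR_RGB2GRAY).astype(np.float32)
pts=[]
for t in np.radians(np.arange(0,360,5)):
    if 150<np.degrees(t)<215: continue   # peg side (image left)
    r=np.arange(20,36,.1); l=cv2.remap(g,(383.8+r*np.cos(t)).astype(np.float32)[None],(140.3+r*np.sin(t)).astype(np.float32)[None],cv2.INTER_LINEAR)[0]
    i=np.argmin(np.gradient(cv2.GaussianBlur(l[None],(1,21),0)[0])); pts.append([383.8+r[i]*np.cos(t),140.3+r[i]*np.sin(t)])
pts=np.array(pts,np.float32); e=cv2.fitEllipse(pts); print("ell",e)
a=np.radians(42); th=np.linspace(0,2*np.pi,200)
z=np.array([-np.sin(a),0,np.cos(a)]); ux=np.array([np.cos(a),0,np.sin(a)]); uy=np.array([0,1,0.])
root=np.array([0,0,.13])
def f(p,full=False):
    c=proj(s,place(p,root+.022*(np.outer(np.cos(th),ux)+np.outer(np.sin(th),uy))))
    m=cv2.fitEllipse(c.astype(np.float32))
    tip=root+.046*z
    o=[(s,[355,142]),(d["scene"],[329.8,209.8]),(d["side"],[247,236.3])]
    res=[np.array(m[0])-e[0]]+[(proj(k,place(p,tip))[0]-v)*w for (k,v),w in zip(o,(.5,.0,.0))]
    return np.concatenate(res) if not full else (m,[proj(k,place(p,tip))[0]-v for k,v in o])
r=least_squares(f,[.566,.214,-.11]); p=r.x; print(p,np.degrees(p[2]),f(p,1))
# pin: ends of top face long edges
for q in [p]:
    best=[]
    for ph in np.radians(np.arange(0,180,1)):
        dd=np.cos(ph)*ux+np.sin(ph)*uy; n=np.cross(z,dd)
        w=root+.008*z; 
        L=[w+sg*.017*dd+k*.0035*n for sg in(1,-1) for k in(1,-1)]
        u=proj(s,place(q,np.array(L))); best.append(u)
    B=np.array(best)
    o=np.array([[556,265],[577,312]])/6+[306,84]
    for sg in(0,2):
        for od in(0,1):
            er=np.linalg.norm(B[:,sg:sg+2][:,::-1 if od else 1]-o,axis=(1,2)); i=er.argmin(); print(sg,od,i,er[i],B[i].round(1).tolist())
E
```

```text
ell ((382.7107849121094, 139.99765014648438), (53.93269348144531, 57.223426818847656), 54.468746185302734)
[ 0.56589656  0.21257652 -0.09793542] -5.611285978727221 (((382.3973693847656, 139.92758178710938), (53.22932052612305, 56.338932037353516), 36.39297866821289), [array([0.43640894, 0.08463693]), array([-0.08719384, -1.95156577]), array([-0.93879089, -0.49654373])])
0 0 29 3.4378166765990215 [[396.8, 128.4], [399.6, 137.3], [356.3, 143.7], [358.7, 151.8]]
0 1 29 13.002275520399564 [[396.8, 128.4], [399.6, 137.3], [356.3, 143.7], [358.7, 151.8]]
2 0 179 21.567623618344754 [[356.2, 141.2], [357.9, 132.7], [397.4, 149.2], [399.6, 140.0]]
2 1 179 18.356783069984996 [[356.2, 141.2], [357.9, 132.7], [397.4, 149.2], [399.6, 140.0]]
```

```bash
cat >> h.py <<'E'
def down(h):  # tool down, tool y at heading h (deg)
    y=np.array([np.cos(np.radians(h)),np.sin(np.radians(h)),0]); z=np.array([0,0,-1.]); return np.c_[np.cross(y,z),y,z]
YAW=-.098; ROOT=np.array([.566,.2126,.13])
def pegframe():
    a=np.radians(42); M=np.c_[[np.cos(a),0,np.sin(a)],[0,1,0],[-np.sin(a),0,np.cos(a)]]; return R.from_euler("z",YAW).as_matrix()@M
def pegtool(psi):
    F=pegframe(); z=-F[:,2]; y=np.cos(np.radians(psi))*F[:,0]+np.sin(np.radians(psi))*F[:,1]; return np.c_[np.cross(y,z),y,z]
def move(p,M):
    s=sense(); M0=R.from_euler("xyz",s["eef_rot"]).as_matrix(); t=M0.T@(np.array(p)-s["tool_pos"]); v=R.from_matrix(M0.T@M).as_rotvec()
    print("T",(t/.4).round(4),"dr",(v/np.pi).round(4),"rows",np.linalg.norm(t)/.0625,np.degrees(np.linalg.norm(v))/10.7,"F",s["contact_force"].round(1),s["clock"],s["tool_pos"].round(4),s["qpos"].round(2))
E
python3 -c "
from h import *
move([.611,-.213,.27],down(33))"
```

```text
T [-0.9602  0.3516 -0.046 ] dr [ 0.0002  0.0002 -0.1825] rows 6.551240352923921 3.0701948224377014 F [ 1.4 -0.6  0.1] 0.825 [0.4694 0.1707 0.2514] [ 0.21 -0.07  1.88 -0.    1.33  0.21]
```

>>> servo_tool:
  commands:
    - {"translation": [-0.5,0.18,-0.046],"dr": [0,0,-0.1],"hand": 1}
    - {"translation": [-0.96,0.3516,-0.046],"dr": [0,0,-0.1825],"hand": 1}
    - {"translation": [-0.96,0.3516,-0.046],"dr": [0,0,-0.1825],"hand": 1}
    - {"translation": [-0.96,0.3516,-0.046],"dr": [0,0,-0.1825],"hand": 1}
    - {"translation": [-0.96,0.3516,-0.046],"dr": [0,0,-0.1825],"hand": 1}

```text
clock: 1.45
tool_pos: [0.572, -0.1094, 0.2649]
eef_rot: [-3.141, 0.0, 2.143]
contact_force: [0.6, 0.4, 0.9]
finger_gap: 0.0856
gripper_force: 0.0
```

>>> servo_tool:
  commands:
    - {"translation": [0,0,0],"dr": [0,0,0],"hand": 1}
    - {"translation": [0,0,0],"dr": [0,0,0],"hand": 1}

```text
clock: 1.7
tool_pos: [0.571, -0.1066, 0.2644]
eef_rot: [-3.141, -0.002, 2.142]
contact_force: [-0.3, -0.3, 0.3]
finger_gap: 0.0852
gripper_force: 0.0
```

```bash
python3 - <<'E'
from h import *
import pickle
s=snapshot("wrist"); pickle.dump(s,open("s2.pkl","wb")); move([.611,-.213,.27],down(33))
print(s["xyz"],proj(s,[[.611,-.213,.202]]))
a=cv2.cvtColor(s["img"],cv2.COLOR_RGB2BGR); a=cv2.resize(a,(800,600))
for i in range(0,500,20): cv2.putText(a,str(i),(int(i*1.5625),8),0,.3,(0,255,255))
for i in range(0,384,20): cv2.putText(a,str(i),(0,int(i*1.5625)+3),0,.3,(0,255,255))
cv2.imwrite("pics/pot.png",a)
E
```

```text
T [-0.28   -0.0612 -0.0141] dr [-0.0002 -0.0005 -0.001 ] rows 1.8362296235327762 0.019364816608703112 F [-0.7 -0.8 -0.9] 1.75 [ 0.5709 -0.1056  0.2645] [-0.3   0.1   1.69  0.    1.36 -0.88]
[ 0.53059201 -0.04478675  0.40682837] [[228.97195541 349.14160224]]
```

View pics/pot.png

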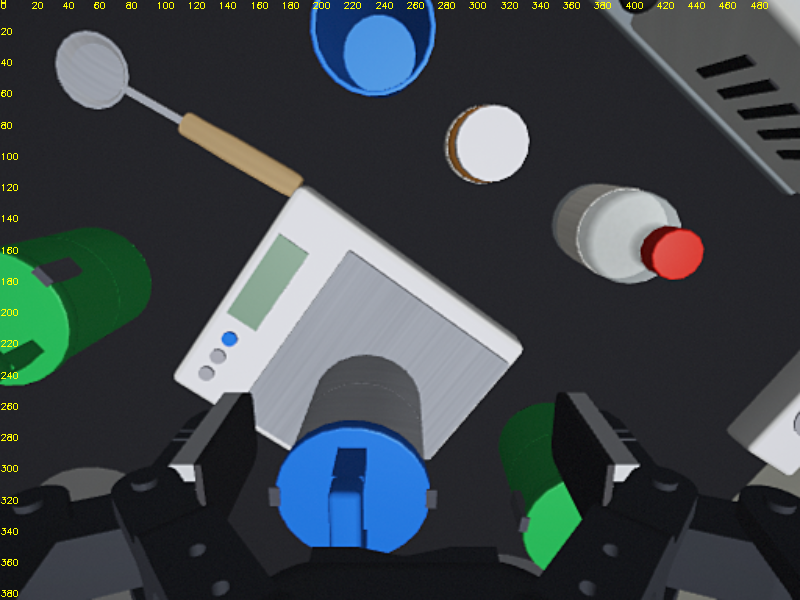

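The wrist view shows the blue lid (cols 276–428, top 421 in the picture) with the bar running vertically. The bar's near top end is at (346,492), which is camera pixel (221.4,314.9). The bar is thus aligned with tool x.

```bash
python3 - <<'E'
from h import *
import pickle
s=pickle.load(open("s2.pkl","rb"))
k=1/1.5625
e=ray(s,(346*k,492*k),.202); M=R.from_euler("xyz",sense()["eef_rot"]).as_matrix(); print("end",e, "bar c", e-.032*M[:,0])
# lid circle fit, r=.0445 at z~.162 (top rim)
obs=np.array([[276,492],[428,492],[352,421],[300,442],[404,441]])*k
th=np.linspace(0,2*np.pi,120)
for zz in(.158,.162):
  def f(p):
    c=cv2.fitEllipse(proj(s,np.c_[p[0]+.0445*np.cos(th),p[1]+.0445*np.sin(th),th*0+zz]).astype(np.float32))
    pts=proj(s,np.c_[p[0]+.0445*np.cos(th),p[1]+.0445*np.sin(th),th*0+zz]); return [np.linalg.norm(pts-o,axis=1).min() for o in obs]
  r=least_squares(f,[.611,-.213],diff_step=1e-3); print("lid",r.x,np.round(r.fun,1))
# edges of bar direction
a,b=ray(s,(331*k,492*k),.202),ray(s,(329*k,547*k),.202); print(np.degrees(np.arctan2(*(a-b)[1::-1])))
c,d2=ray(s,(331*k,492*k),.202),ray(s,(362*k,492*k),.202); print(np.linalg.norm(c-d2))
move([.611,-.213,.265],down(33))
E
```

```text
end [ 0.59028441 -0.18950546  0.202     ] bar c [ 0.60762626 -0.21639892  0.20195333]
lid [ 0.60639523 -0.21868479] [0.6 1.1 1.7 1.1 0.6]
lid [ 0.60538636 -0.21615113] [1.1 1.9 1.3 1.6 0.2]
118.48210648115766
0.014733900917738239
T [-0.28   -0.0612 -0.0016] dr [-0.0002 -0.0005 -0.001 ] rows 1.8341512646909557 0.019364816608703112 F [-0.7 -0.8 -0.9] 1.75 [ 0.5709 -0.1056  0.2645] [-0.3   0.1   1.69  0.    1.36 -0.88]
```

```bash
python3 -c "
from h import *
move([.6068,-.2165,.235],down(32))"
```

```text
T [-0.2817 -0.0747  0.0734] dr [-0.0002 -0.0005  0.0045] rows 1.923782336238316 0.07670914735761594 F [-0.7 -0.8 -0.9] 1.75 [ 0.5709 -0.1056  0.2645] [-0.3   0.1   1.69  0.    1.36 -0.88]
```

>>> servo_tool:
  commands:
    - {"translation": [-0.2817,-0.0747,0],"dr": [0,0,0.0045],"hand": 1}
    - {"translation": [-0.2817,-0.0747,0],"dr": [0,0,0.0045],"hand": 1}
    - {"translation": [-0.2817,-0.0747,0.0734],"dr": [0,0,0.0045],"hand": 1}
    - {"translation": [-0.2817,-0.0747,0.0734],"dr": [0,0,0.0045],"hand": 1}
    - {"translation": [-0.2817,-0.0747,0.0734],"dr": [0,0,0.0045],"hand": 1}

```text
clock: 2.38
tool_pos: [0.6074, -0.215, 0.2363]
eef_rot: [3.142, -0.0, 2.132]
contact_force: [0.7, -0.3, 0.5]
finger_gap: 0.085
gripper_force: 0.0
```

```bash
python3 - <<'E'
from h import *
s=snapshot("wrist"); move([.6068,-.2165,.173],down(32)); print(proj(s,[[.6068,-.2165,.202]]))
a=cv2.cvtColor(s["img"],cv2.COLOR_RGB2BGR)[180:384,100:400]; cv2.imwrite("pics/pot2.png",cv2.resize(a,None,fx=2,fy=2))
E
```

```text
T [-0.0011 -0.0039  0.1604] dr [0.0003 0.0004 0.0008] rows 1.026683863938068 0.016076344724425498 F [-0.2  0.5  0.8] 2.425 [ 0.6078 -0.2153  0.2371] [-0.45  0.25  1.56  0.    1.33 -1.01]
[[257.85779669 230.76646527]]
```

View pics/pot2.png

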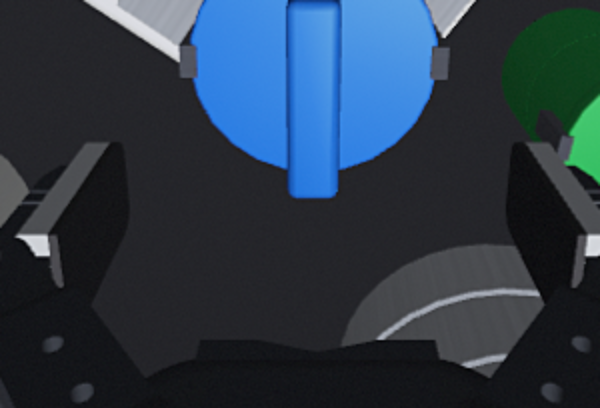

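The bar spans rows 181–278 at column 256.5, with the pads symmetric about column 258.8. It is centred and aligned to about 0.5 mm, so I descend and grip.

>>> servo_tool:
  commands:
    - {"translation": [0,-0.002,0.08],"dr": [0,0,0],"hand": 1}
    - {"translation": [0,-0.002,0.157],"dr": [0,0,0],"hand": 1}
    - {"translation": [0,-0.002,0.157],"dr": [0,0,0],"hand": 1}
    - {"translation": [0,-0.002,0.157],"dr": [0,0,0],"hand": 0}
    - {"translation": [0,-0.002,0.157],"dr": [0,0,0],"hand": 0}

```text
clock: 3.05
tool_pos: [0.6081, -0.2174, 0.1758]
eef_rot: [3.139, 0.004, 2.13]
contact_force: [-0.4, -0.5, 0.7]
finger_gap: 0.0517
gripper_force: 0.0
```

>>> servo_tool:
  commands:
    - {"translation": [0,0,0],"dr": [0,0,0],"hand": 0}
    - {"translation": [0,0,0],"dr": [0,0,0],"hand": 0}
    - {"translation": [0,0,0],"dr": [0,0,0],"hand": 0}
    - {"translation": [0,0,0],"dr": [0,0,0],"hand": 0}
    - {"translation": [0,0,0],"dr": [0,0,0],"hand": 0}

```text
clock: 3.68
tool_pos: [0.6074, -0.2172, 0.1742]
eef_rot: [3.14, 0.002, 2.13]
contact_force: [1.4, 1.0, 6.6]
finger_gap: 0.0151
gripper_force: 59.8
```

>>> servo_tool:
  commands:
    - {"translation": [0,0,-0.03],"dr": [0,0,0],"hand": 0}
    - {"translation": [0,0,-0.08],"dr": [0,0,0],"hand": 0}
    - {"translation": [0,0,-0.14],"dr": [0,0,0],"hand": 0}
    - {"translation": [0,0,-0.2],"dr": [0,0,0],"hand": 0}
    - {"translation": [0,0,-0.25],"dr": [0,0,0],"hand": 0}

```text
clock: 4.3
tool_pos: [0.6066, -0.217, 0.2748]
eef_rot: [3.141, 0.001, 2.13]
contact_force: [-0.0, -0.3, -3.1]
finger_gap: 0.0148
gripper_force: 58.8
```

>>> servo_tool:
  commands:
    - {"translation": [0,0,-0.05],"dr": [0,0,0],"hand": 0}
    - {"translation": [0,0,-0.1],"dr": [0,0,0],"hand": 0}
    - {"translation": [0,0,-0.12],"dr": [0,0,0],"hand": 0}
    - {"translation": [0,0,-0.125],"dr": [0,0,0],"hand": 0}
    - {"translation": [0,0,-0.125],"dr": [0,0,0],"hand": 0}

```text
clock: 4.92
tool_pos: [0.6063, -0.2168, 0.3222]
eef_rot: [-3.141, -0.001, 2.13]
contact_force: [-0.6, 0.2, -3.2]
finger_gap: 0.015
gripper_force: 58.8
```

```bash
python3 -c "
from h import *
F=pegframe(); print(sense()['finger_gap'],sense()['torque'])
P=ROOT+.2*F[:,2]; print(P, pegtool(31))
move([P[0]-.01,P[1],.33],pegtool(31))
move([P[0]-.01,P[1],.33],down(25))"
```

```text
0.015007062672393405 [ 0.01262544 -0.00635906 -0.02216804]
[0.432816   0.22569398 0.27862897] [[-0.2970434   0.684336    0.66592001]
 [ 0.89050376  0.45024077 -0.06546989]
 [-0.34462774  0.57355688 -0.74314483]]
T [ 1.181   0.198  -0.0181] dr [-0.1931 -0.1321  0.0352] rows 7.664877320194519 3.9796757369912825 F [-0.6  0.2 -3.2] 4.925 [ 0.6063 -0.2168  0.3222] [-0.45  0.2   1.46 -0.    1.48 -1.01]
T [ 1.181   0.198  -0.0181] dr [-0.0003 -0.0004  0.0391] rows 7.664877320194519 0.6580647789741497 F [-0.6  0.2 -3.2] 4.925 [ 0.6063 -0.2168  0.3222] [-0.45  0.2   1.46 -0.    1.48 -1.01]
```

>>> servo_tool:
  commands:
    - {"translation": [0.04,0.007,-0.001],"dr": [0,0,0.002],"hand": 0}
    - {"translation": [0.11,0.018,-0.002],"dr": [0,0,0.004],"hand": 0}
    - {"translation": [0.19,0.032,-0.004],"dr": [0,0,0.006],"hand": 0}
    - {"translation": [0.28,0.047,-0.005],"dr": [0,0,0.009],"hand": 0}
    - {"translation": [0.37,0.062,-0.006],"dr": [0,0,0.012],"hand": 0}

```text
clock: 5.55
tool_pos: [0.5477, -0.0762, 0.3247]
eef_rot: [-3.141, -0.002, 2.092]
contact_force: [0.9, -0.0, -2.8]
finger_gap: 0.015
gripper_force: 58.7
```

>>> servo_tool:
  commands:
    - {"translation": [0.09,0.015,-0.001],"dr": [0,0,0.002],"hand": 0}
    - {"translation": [0.18,0.03,-0.002],"dr": [0,0,0.004],"hand": 0}
    - {"translation": [0.27,0.045,-0.004],"dr": [0,0,0.006],"hand": 0}
    - {"translation": [0.36,0.06,-0.005],"dr": [0,0,0.009],"hand": 0}
    - {"translation": [0.45,0.075,-0.006],"dr": [0,0,0.012],"hand": 0}

```text
clock: 6.18
tool_pos: [0.4837, 0.0945, 0.3273]
eef_rot: [-3.141, -0.001, 2.055]
contact_force: [0.1, 1.4, -3.6]
finger_gap: 0.015
gripper_force: 58.7
```

>>> servo_tool:
  commands:
    - {"translation": [0.08,0.014,-0.001],"dr": [0,0,0.002],"hand": 0}
    - {"translation": [0.16,0.027,-0.002],"dr": [0,0,0.004],"hand": 0}
    - {"translation": [0.23,0.038,-0.004],"dr": [0,0,0.006],"hand": 0}
    - {"translation": [0.29,0.047,-0.005],"dr": [0,0,0.009],"hand": 0}
    - {"translation": [0.32,0.052,-0.006],"dr": [0,0,0.012],"hand": 0}

```text
clock: 6.8
tool_pos: [0.4428, 0.2169, 0.3298]
eef_rot: [-3.14, -0.0, 2.018]
contact_force: [-0.6, -0.9, -2.7]
finger_gap: 0.0154
gripper_force: 58.7
```

```bash
python3 -c "
from h import *
F=pegframe(); P=ROOT+.2*F[:,2]
move([P[0]-.01,P[1],.33],pegtool(31))"
```

```text
T [ 0.0414 -0.0355 -0.0005] dr [-0.2001 -0.1208  0.0014] rows 0.3488119617072857 3.932067961333271 F [-0.6 -0.9 -2.7] 6.8 [0.4428 0.2169 0.3298] [ 0.31 -0.14  1.8   0.    1.48 -0.13]
```

>>> servo_tool:
  commands:
    - {"translation": [0.004,-0.0035,0],"dr": [-0.01,-0.006,0],"hand": 0}
    - {"translation": [0.008,-0.007,0],"dr": [-0.03,-0.018,0],"hand": 0}
    - {"translation": [0.012,-0.01,0],"dr": [-0.055,-0.033,0],"hand": 0}
    - {"translation": [0.016,-0.014,0],"dr": [-0.08,-0.048,0],"hand": 0}
    - {"translation": [0.02,-0.018,0],"dr": [-0.1,-0.06,0],"hand": 0}

```text
clock: 7.42
tool_pos: [0.4337, 0.2188, 0.33]
eef_rot: [2.822, 0.187, 1.986]
contact_force: [0.6, 0.6, -3.2]
finger_gap: 0.015
gripper_force: 58.8
```

```bash
python3 -c "
from h import *
F=pegframe(); P=ROOT+.2*F[:,2]
move([P[0]-.01,P[1],.33],pegtool(31))"
```

```text
T [ 0.0262 -0.0155 -0.0103] dr [-0.0992 -0.06    0.0006] rows 0.2056066011506724 1.9503497083086885 F [ 0.6  0.6 -3.2] 7.425 [0.4337 0.2188 0.33  ] [ 0.44 -0.36  2.01 -0.2   1.18  0.04]
```

>>> servo_tool:
  commands:
    - {"translation": [0.005,-0.003,-0.002],"dr": [-0.022,-0.013,0],"hand": 0}
    - {"translation": [0.01,-0.006,-0.004],"dr": [-0.045,-0.027,0],"hand": 0}
    - {"translation": [0.016,-0.01,-0.006],"dr": [-0.07,-0.042,0],"hand": 0}
    - {"translation": [0.021,-0.013,-0.008],"dr": [-0.09,-0.054,0],"hand": 0}
    - {"translation": [0.026,-0.0155,-0.01],"dr": [-0.099,-0.06,0],"hand": 0}

```text
clock: 8.05
tool_pos: [0.4222, 0.2255, 0.3286]
eef_rot: [2.488, 0.352, 1.896]
contact_force: [-0.8, 0.3, -2.6]
finger_gap: 0.0151
gripper_force: 58.9
```

>>> servo_tool:
  commands:
    - {"translation": [0,0,0],"dr": [0,0,0],"hand": 0}

```text
clock: 8.18
tool_pos: [0.4224, 0.2259, 0.3288]
eef_rot: [2.49, 0.352, 1.897]
contact_force: [-0.2, 0.8, -2.3]
finger_gap: 0.015
gripper_force: 58.8
```

```bash
python3 - <<'E'
from h import *
import pickle
F=pegframe(); P=ROOT+.2*F[:,2]; move(P,pegtool(31)); s=sense(); print(s["torque"])
d={n:snapshot(n) for n in("scene","side")}; pickle.dump(d,open("s3.pkl","wb"))
M=R.from_euler("xyz",s["eef_rot"]).as_matrix()
out=[]
for n in d:
    t=s["tool_pos"]; foot=t+.124*M[:,2]
    u=proj(d[n],[t-.02*M[:,2],foot,ROOT,ROOT+.046*F[:,2]]); print(n,u.round(1).tolist())
    x0,y0=int(u[1,0])-50,int(u[1,1])-55
    a=cv2.cvtColor(d[n]["img"],cv2.COLOR_RGB2BGR)[y0:y0+100,x0:x0+100]; a=cv2.resize(a,None,fx=4,fy=4,interpolation=cv2.INTER_CUBIC)
    for i in range(0,100,10): cv2.putText(a,str(x0+i),(i*4,8),0,.3,(0,255,255)); cv2.putText(a,str(y0+i),(0,i*4+3),0,.3,(0,255,255))
    out.append(a)
cv2.imwrite("pics/pre.png",np.hstack(out))
E
```

```text
T [ 0.035  -0.0538  0.1109] dr [-0.0013 -0.0008  0.001 ] rows 0.8200999400437585 0.030518299801894327 F [-0.2  0.8 -2.3] 8.175 [0.4224 0.2259 0.3288] [ 0.63 -0.51  2.21 -0.58  0.94  0.41]
[0.02401332 0.72562514 0.01157471]
scene [[368.6, 132.7], [340.2, 182.8], [321.4, 222.5], [329.7, 207.9]]
side [[299.1, 189.7], [257.9, 217.2], [235.2, 242.6], [246.0, 235.8]]
```

View pics/pre.png

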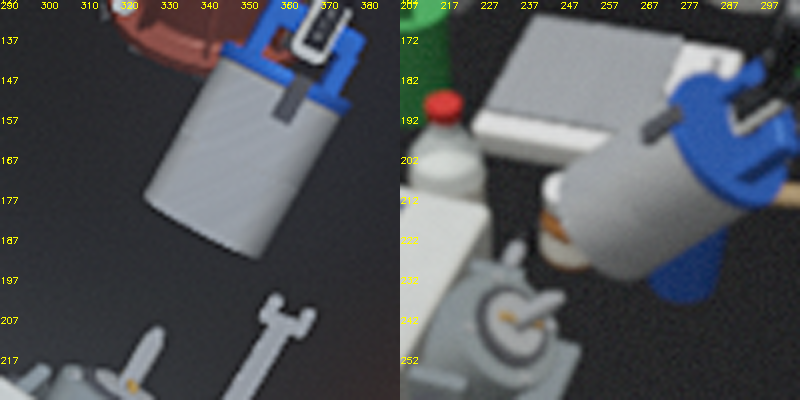

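```bash
cat > fit.py <<'E'
from h import *
import pickle
d=pickle.load(open("s3.pkl","rb")); s=sense(); M=R.from_euler("xyz",s["eef_rot"]).as_matrix(); t=s["tool_pos"]
th=np.linspace(0,2*np.pi,90,endpoint=False)
def score(n,foot2,shift):  # foot2: foot lateral offset in tool xy (handle fixed); shift: px
    g=G[n]; h=t-.019*M[:,2]; foot=t+.124*M[:,2]+M[:,:2]@foot2; ax=(h-foot)/np.linalg.norm(h-foot)
    x=np.cross(ax,[0,1,0]); x/=np.linalg.norm(x); y=np.cross(ax,x)
    C=lambda q,r: q+r*(np.outer(np.cos(th),x)+np.outer(np.sin(th),y))
    u=proj(d[n],np.vstack([C(foot,.042),C(foot+.095*ax,.042)]))+shift
    m1=np.zeros(g.shape[:2],np.uint8); 
    hull=cv2.convexHull((u*16).astype(np.int32)); cv2.fillConvexPoly(m1,hull,255,cv2.LINE_AA,4)
    m=m1.astype(float)/255; dil=cv2.dilate(m1,np.ones((7,7)))/255.-m; ero=m-(255-cv2.dilate(255-m1,np.ones((7,7))))/255.
    return abs((g*ero).sum()/ero.sum()-(g*dil).sum()/dil.sum()) if False else -((g*ero).sum()/ero.sum()-(g*dil).sum()/dil.sum())
G={n:cv2.cvtColor(d[n]["img"],cv2.COLOR_RGB2GRAY).astype(float) for n in d}
from scipy.optimize import minimize
f=lambda p: score("scene",p[:2],p[2:4]*500)+0.6*score("side",p[:2],p[4:6]*500)
best=minimize(f,np.zeros(6),method="Nelder-Mead",options=dict(initial_simplex=np.vstack([np.zeros(6),np.eye(6)*.006]),maxiter=2500,xatol=1e-5,fatol=1e-3))
print("foot off mm tool xy",best.x[:2]*1e3,"shift px scene",best.x[2:4]*500,"side",best.x[4:]*500,best.fun,f(np.zeros(6)))
for n in("scene","side"):
    b=minimize(lambda p:score(n,p*0,p*500),np.zeros(2),method="Nelder-Mead",options=dict(initial_simplex=np.vstack([np.zeros(2),np.eye(2)*.006]))); print(n,"pure shift",b.x*500,b.fun)
E
python3 fit.py
```

```text
foot off mm tool xy [  4.87649665 -10.61238573] shift px scene [-0.245265  -0.8286983] side [-6.19527821  0.69937871] -80.15685586732812 -74.12494481114871
scene pure shift [ 0.06162071 -0.0031929 ] -64.16598449455617
side pure shift [-3.846734    2.39428551] -20.647377611973283
```

```bash
python3 -c "
from h import *
F=pegframe(); P=ROOT+.2*F[:,2]; Q=ROOT+.175*F[:,2]
move(P,pegtool(31)); move(Q,pegtool(31))"
```

```text
T [ 0.0364 -0.058   0.1116] dr [-0.0009 -0.0007  0.0006] rows 0.8379084572067398 0.021194850743766924 F [-0.   0.  -2.2] 8.275 [0.4235 0.2261 0.3302] [ 0.62 -0.51  2.21 -0.58  0.93  0.41]
T [ 0.0363 -0.0578  0.1741] dr [-0.0009 -0.0007  0.0006] rows 1.1967855105617455 0.021194850743766924 F [-0.   0.  -2.2] 8.275 [0.4235 0.2261 0.3302] [ 0.62 -0.51  2.21 -0.58  0.93  0.41]
```

>>> servo_tool:
  commands:
    - {"translation": [0.012,-0.018,0.03],"dr": [0,0,0],"hand": 0}
    - {"translation": [0.025,-0.038,0.06],"dr": [0,0,0],"hand": 0}
    - {"translation": [0.036,-0.056,0.09],"dr": [-0.001,-0.001,0.001],"hand": 0}
    - {"translation": [0.036,-0.056,0.111],"dr": [-0.001,-0.001,0.001],"hand": 0}
    - {"translation": [0.036,-0.056,0.111],"dr": [-0.001,-0.001,0.001],"hand": 0}

```text
clock: 8.9
tool_pos: [0.4335, 0.226, 0.2783]
eef_rot: [2.485, 0.353, 1.892]
contact_force: [-0.1, -0.1, -2.5]
finger_gap: 0.0151
gripper_force: 58.9
```

```bash
cat > look.py <<'E'
from h import *
import sys
F=pegframe(); s=sense(); n=int(sys.argv[1]) if len(sys.argv)>1 else 0
def st(s):
    M=R.from_euler("xyz",s["eef_rot"]).as_matrix(); f=s["tool_pos"]+.124*M[:,2]
    return F.T@(f-ROOT)*1e3, M
f,M=st(s); print("foot in peg frame mm",f.round(1),"F peg",(F.T@s["contact_force"]).round(1),"F tool",(M.T@s["contact_force"]).round(1),"tq tool",(M.T@s["torque"]).round(2),s["clock"],"q",s["qpos"].round(2))
print("lateral fix (tool units) for zero offset", (M.T@(F@np.array([-f[0],-f[1],0]))/400).round(4), "rot",(R.from_matrix(M.T@pegtool(31)).as_rotvec()/np.pi).round(4))
E
python3 look.py; python3 - <<'E'
from h import *
import pickle
F=pegframe();M=R.from_euler("xyz",sense()["eef_rot"]).as_matrix(); t=sense()["tool_pos"]
out=[]
for n in("scene","side"):
    d=snapshot(n); u=proj(d,[t+.124*M[:,2],ROOT+.046*F[:,2]]); print(n,u.round(1).tolist())
    x0,y0=int(u[1,0])-33,int(u[1,1])-33
    a=cv2.cvtColor(d["img"],cv2.COLOR_RGB2BGR)[y0:y0+66,x0:x0+66]; a=cv2.resize(a,None,fx=6,fy=6,interpolation=cv2.INTER_CUBIC)
    for i in range(0,66,10): cv2.putText(a,str(x0+i),(i*6,8),0,.3,(0,255,255)); cv2.putText(a,str(y0+i),(0,i*6+3),0,.3,(0,255,255))
    out.append(a)
cv2.imwrite("pics/pre2.png",np.hstack(out))
E
```

```text
foot in peg frame mm [ 0.3  0.2 75.3] F peg [-1.8 -0.1 -1.8] F tool [ 0.8 -1.6  1.8] tq tool [0.61 0.39 0.03] 8.9 q [ 0.61 -0.44  2.27 -0.64  0.82  0.49]
lateral fix (tool units) for zero offset [-0.0001 -0.0008  0.    ] rot [-0.0002  0.0004 -0.    ]
scene [[335.1, 198.4], [329.7, 207.9]]
side [[253.1, 231.3], [246.0, 235.8]]
```

View pics/pre2.png

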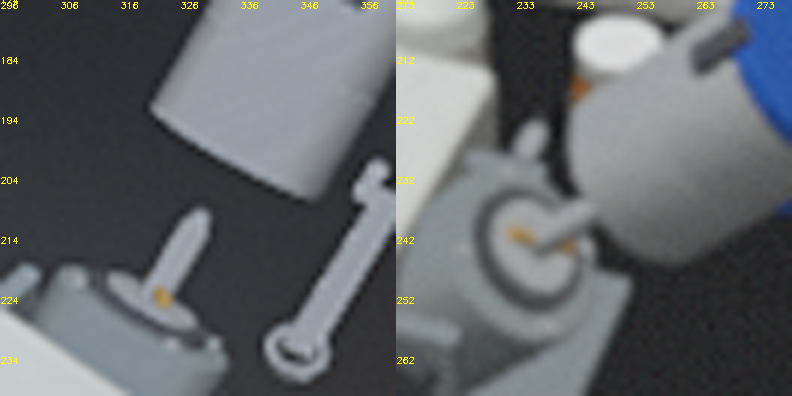

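In both views the foot centre lies on the extended peg axis: scene (334.8,199.5) against a line at 334.7, side (251.5,233) against 232.5. I'll slide in.

>>> servo_tool:
  commands:
    - {"translation": [0,0,0.02],"dr": [0,0,0],"hand": 0}
    - {"translation": [0,0,0.042],"dr": [0,0,0],"hand": 0}
    - {"translation": [0,0,0.06],"dr": [0,0,0],"hand": 0}
    - {"translation": [0,0,0.07],"dr": [0,0,0],"hand": 0}
    - {"translation": [0,0,0.075],"dr": [0,0,0],"hand": 0}

```text
clock: 9.62
tool_pos: [0.4535, 0.2243, 0.2567]
eef_rot: [2.483, 0.352, 1.892]
contact_force: [-0.3, -0.1, -3.6]
finger_gap: 0.0155
gripper_force: 58.8
```

```bash
python3 look.py
```

```text
foot in peg frame mm [ 0.8  0.5 45.8] F peg [-2.6 -0.2 -2.5] F tool [ 1.2 -2.3  2.5] tq tool [0.66 0.38 0.03] 9.625 q [ 0.57 -0.38  2.27 -0.66  0.75  0.51]
lateral fix (tool units) for zero offset [-0.     -0.0025 -0.    ] rot [ 0.0001  0.0003 -0.0002]
```

>>> servo_tool:
  commands:
    - {"translation": [0,-0.001,0.007],"dr": [0,0,0],"hand": 0}
    - {"translation": [0,-0.001,0.014],"dr": [0,0,0],"hand": 0}
    - {"translation": [0,-0.001,0.021],"dr": [0,0,0],"hand": 0}
    - {"translation": [0,-0.001,0.028],"dr": [0,0,0],"hand": 0}
    - {"translation": [0,-0.001,0.028],"dr": [0,0,0],"hand": 0}

```text
clock: 10.25
tool_pos: [0.4607, 0.2235, 0.2484]
eef_rot: [2.483, 0.352, 1.892]
contact_force: [-0.1, 0.1, -2.6]
finger_gap: 0.0152
gripper_force: 58.9
```

```bash
python3 look.py
```

```text
foot in peg frame mm [ 0.7  0.5 34.8] F peg [-1.9  0.1 -1.9] F tool [ 1.1 -1.5  1.9] tq tool [0.6  0.39 0.01] 10.25 q [ 0.56 -0.35  2.27 -0.67  0.72  0.51]
lateral fix (tool units) for zero offset [-0.0002 -0.0022 -0.    ] rot [ 0.0003  0.0002 -0.0002]
```

No contact force at 11 mm deep, so the peg is in the bore. Continuing.

>>> servo_tool:
  commands:
    - {"translation": [0,0,0.007],"dr": [0,0,0],"hand": 0}
    - {"translation": [0,0,0.014],"dr": [0,0,0],"hand": 0}
    - {"translation": [0,0,0.021],"dr": [0,0,0],"hand": 0}
    - {"translation": [0,0,0.028],"dr": [0,0,0],"hand": 0}
    - {"translation": [0,0,0.028],"dr": [0,0,0],"hand": 0}

```text
clock: 10.88
tool_pos: [0.4682, 0.2228, 0.24]
eef_rot: [2.483, 0.352, 1.892]
contact_force: [0.7, 0.6, -3.5]
finger_gap: 0.0152
gripper_force: 58.9
```

```bash
python3 look.py
```

```text
foot in peg frame mm [ 0.7  0.6 23.6] F peg [-1.9  0.6 -3.1] F tool [ 1.5 -1.3  3.1] tq tool [ 0.56  0.51 -0.04] 10.875 q [ 0.55 -0.32  2.27 -0.68  0.69  0.52]
lateral fix (tool units) for zero offset [-0.0004 -0.0022 -0.    ] rot [ 0.0003  0.0002 -0.0002]
```

>>> servo_tool:
  commands:
    - {"translation": [0,0,0.006],"dr": [0,0,0],"hand": 0}
    - {"translation": [0,0,0.012],"dr": [0,0,0],"hand": 0}
    - {"translation": [0,0,0.018],"dr": [0,0,0],"hand": 0}
    - {"translation": [0,0,0.024],"dr": [0,0,0],"hand": 0}
    - {"translation": [0,0,0.024],"dr": [0,0,0],"hand": 0}

```text
clock: 11.5
tool_pos: [0.4746, 0.2221, 0.2329]
eef_rot: [2.483, 0.352, 1.892]
contact_force: [0.2, 1.3, -3.2]
finger_gap: 0.0152
gripper_force: 58.8
```

```bash
python3 look.py
```

```text
foot in peg frame mm [ 0.7  0.5 14. ] F peg [-2.1  1.3 -2.5] F tool [ 2.2 -1.1  2.5] tq tool [0.52 0.67 0.02] 11.5 q [ 0.53 -0.3   2.26 -0.69  0.67  0.53]
lateral fix (tool units) for zero offset [-0.0002 -0.0022 -0.    ] rot [ 0.0003  0.0002 -0.0002]
```

>>> servo_tool:
  commands:
    - {"translation": [0.001,0,0.003],"dr": [0,0,0],"hand": 0}
    - {"translation": [0.002,0,0.006],"dr": [0,0,0],"hand": 0}
    - {"translation": [0.002,0,0.009],"dr": [0,0,0],"hand": 0}
    - {"translation": [0.002,0,0.011],"dr": [0,0,0],"hand": 0}
    - {"translation": [0.002,0,0.011],"dr": [0,0,0],"hand": 0}

```text
clock: 12.12
tool_pos: [0.4772, 0.2224, 0.2295]
eef_rot: [2.483, 0.352, 1.892]
contact_force: [0.1, 0.4, -2.9]
finger_gap: 0.0152
gripper_force: 58.9
```

```bash
python3 look.py
```

```text
foot in peg frame mm [0.3 1.  9.7] F peg [-1.9  0.4 -2.2] F tool [ 1.4 -1.4  2.2] tq tool [0.61 0.39 0.01] 12.125 q [ 0.53 -0.29  2.26 -0.7   0.66  0.54]
lateral fix (tool units) for zero offset [-0.0018 -0.002   0.    ] rot [ 0.0002  0.0003 -0.0002]
```

>>> servo_tool:
  commands:
    - {"translation": [0,0,0.002],"dr": [0,0,0],"hand": 0}
    - {"translation": [0,0,0.004],"dr": [0,0,0],"hand": 0}
    - {"translation": [0,0,0.006],"dr": [0,0,0],"hand": 0}
    - {"translation": [0,0,0.008],"dr": [0,0,0],"hand": 0}
    - {"translation": [0,0,0.008],"dr": [0,0,0],"hand": 0}

```text
clock: 12.75
tool_pos: [0.4793, 0.2223, 0.2271]
eef_rot: [2.483, 0.352, 1.892]
contact_force: [1.1, -0.4, -2.9]
finger_gap: 0.0149
gripper_force: 58.9
```

```bash
python3 look.py
```

```text
foot in peg frame mm [0.3 1.1 6.5] F peg [-1.1 -0.3 -2.9] F tool [ 0.3 -1.1  2.9] tq tool [0.64 0.38 0.04] 12.75 q [ 0.53 -0.28  2.26 -0.7   0.66  0.54]
lateral fix (tool units) for zero offset [-0.002 -0.002  0.   ] rot [ 0.0003  0.0003 -0.0002]
```

>>> servo_tool:
  commands:
    - {"translation": [0,0,0.0015],"dr": [0,0,0],"hand": 0}
    - {"translation": [0,0,0.003],"dr": [0,0,0],"hand": 0}
    - {"translation": [0,0,0.0045],"dr": [0,0,0],"hand": 0}
    - {"translation": [0,0,0.006],"dr": [0,0,0],"hand": 0}
    - {"translation": [0,0,0.006],"dr": [0,0,0],"hand": 0}

```text
clock: 13.38
tool_pos: [0.4809, 0.2221, 0.2254]
eef_rot: [2.483, 0.352, 1.892]
contact_force: [-0.6, -0.7, -2.1]
finger_gap: 0.0149
gripper_force: 58.9
```

```bash
python3 look.py
```

```text
foot in peg frame mm [0.4 1.1 4.2] F peg [-1.8 -0.7 -1.2] F tool [ 0.3 -1.9  1.2] tq tool [ 0.63  0.35 -0.  ] 13.375 q [ 0.53 -0.28  2.26 -0.7   0.65  0.54]
lateral fix (tool units) for zero offset [-0.002  -0.0022 -0.    ] rot [ 0.0003  0.0003 -0.0002]
```

>>> servo_tool:
  commands:
    - {"translation": [0,0,0.0015],"dr": [0,0,0],"hand": 0}
    - {"translation": [0,0,0.003],"dr": [0,0,0],"hand": 0}
    - {"translation": [0,0,0.0045],"dr": [0,0,0],"hand": 0}
    - {"translation": [0,0,0.006],"dr": [0,0,0],"hand": 0}
    - {"translation": [0,0,0.006],"dr": [0,0,0],"hand": 0}

```text
clock: 14.0
tool_pos: [0.4825, 0.222, 0.2236]
eef_rot: [2.483, 0.352, 1.892]
contact_force: [-0.5, 1.3, -3.6]
finger_gap: 0.0149
gripper_force: 58.9
```

```bash
python3 look.py
```

```text
foot in peg frame mm [0.4 1.1 1.8] F peg [-2.9  1.2 -2.2] F tool [ 2.5 -1.8  2.2] tq tool [0.58 0.36 0.01] 14.0 q [ 0.52 -0.27  2.26 -0.71  0.64  0.55]
lateral fix (tool units) for zero offset [-0.002  -0.0023 -0.    ] rot [ 0.0003  0.0003 -0.0002]
```

>>> servo_tool:
  commands:
    - {"translation": [0,0,0.001],"dr": [0,0,0],"hand": 0}
    - {"translation": [0,0,0.002],"dr": [0,0,0],"hand": 0}
    - {"translation": [0,0,0.003],"dr": [0,0,0],"hand": 0}
    - {"translation": [0,0,0.004],"dr": [0,0,0],"hand": 0}
    - {"translation": [0,0,0.004],"dr": [0,0,0],"hand": 0}

```text
clock: 14.62
tool_pos: [0.4836, 0.2219, 0.2224]
eef_rot: [2.483, 0.352, 1.892]
contact_force: [-0.2, -0.2, -3.3]
finger_gap: 0.0154
gripper_force: 58.9
```

```bash
python3 look.py
```

```text
foot in peg frame mm [0.3 1.2 0.2] F peg [-2.4 -0.3 -2.3] F tool [ 1.  -2.1  2.3] tq tool [ 0.6   0.36 -0.  ] 14.625 q [ 0.52 -0.27  2.26 -0.71  0.64  0.55]
lateral fix (tool units) for zero offset [-0.002  -0.0022 -0.    ] rot [ 0.0003  0.0003 -0.0002]
```

>>> servo_tool:
  commands:
    - {"translation": [0,0,0.001],"dr": [0,0,0],"hand": 0}
    - {"translation": [0,0,0.002],"dr": [0,0,0],"hand": 0}
    - {"translation": [0,0,0.003],"dr": [0,0,0],"hand": 0}
    - {"translation": [0,0,0.003],"dr": [0,0,0],"hand": 0}

```text
clock: 15.12
tool_pos: [0.4843, 0.2221, 0.2221]
eef_rot: [2.482, 0.352, 1.891]
contact_force: [-4.7, -0.2, 0.7]
finger_gap: 0.015
gripper_force: 59.8
```

```bash
python3 look.py
```

```text
foot in peg frame mm [ 0.7  1.5 -0.6] F peg [-3.  -0.6  3.6] F tool [ 1.  -2.9 -3.6] tq tool [0.92 0.45 0.01] 15.125 q [ 0.52 -0.26  2.26 -0.71  0.64  0.55]
lateral fix (tool units) for zero offset [-0.0022 -0.0035 -0.    ] rot [ 0.0005  0.0002 -0.0004]
```

```bash
python3 - <<'E'
from h import *
F=pegframe(); out=[]; th=np.linspace(0,2*np.pi,60)
for n in("scene","side"):
    d=snapshot(n); a=cv2.cvtColor(d["img"],cv2.COLOR_RGB2BGR); u=proj(d,ROOT)[0]; x0,y0=int(u[0])-33,int(u[1])-43
    a=cv2.resize(a[y0:y0+66,x0:x0+66],None,fx=6,fy=6,interpolation=cv2.INTER_CUBIC)
    for s,c in((0,(0,255,0)),(.008,(0,0,255))):
        q=proj(d,ROOT+s*F[:,2]+.042*(np.outer(np.cos(th),F[:,0])+np.outer(np.sin(th),F[:,1])))
        for v in (q-[x0,y0])*6: cv2.circle(a,tuple(int(i) for i in v),1,c,-1)
    out.append(a)
cv2.imwrite("pics/home.png",np.hstack(out))
E
```

```text
(no output)
```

View pics/home.png

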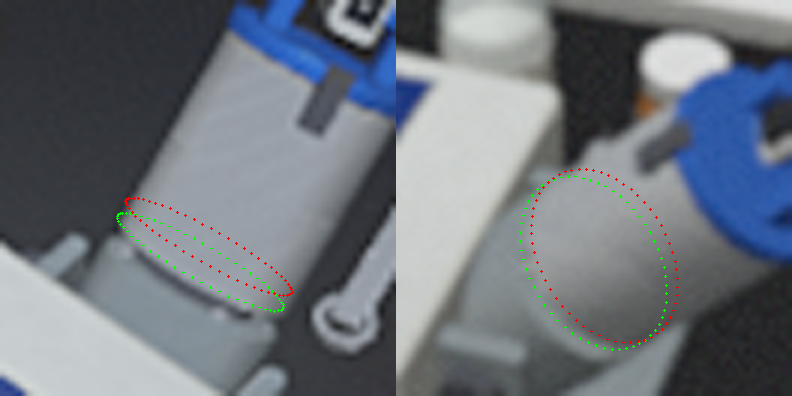

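The scene picture shows the pot's lower edge on the green (home) outline, not the red one (8 mm short), so the slots are over the pin. I'll do a small seating wiggle next.

>>> servo_tool:
  commands:
    - {"translation": [0,0,0.0005],"dr": [0,0,0.01],"hand": 0}
    - {"translation": [0,0,0.0005],"dr": [0,0,0.015],"hand": 0}
    - {"translation": [0,0,0.0005],"dr": [0,0,0],"hand": 0}
    - {"translation": [0,0,0.0005],"dr": [0,0,-0.015],"hand": 0}
    - {"translation": [0,0,0.0005],"dr": [0,0,0],"hand": 0}

```text
clock: 15.85
tool_pos: [0.4847, 0.2222, 0.2224]
eef_rot: [2.481, 0.351, 1.891]
contact_force: [-6.0, 0.2, 2.6]
finger_gap: 0.0151
gripper_force: 60.0
```

```bash
python3 look.py
```

```text
foot in peg frame mm [ 1.3  1.6 -0.6] F peg [-2.7 -0.4  5.9] F tool [ 1.  -2.5 -5.9] tq tool [ 0.87  0.39 -0.08] 15.85 q [ 0.52 -0.26  2.26 -0.71  0.64  0.55]
lateral fix (tool units) for zero offset [-0.0019 -0.0048 -0.    ] rot [ 0.0007  0.0003 -0.0006]
```

>>> servo_tool:
  commands:
    - {"translation": [0,0,-0.001],"dr": [0,0,0],"hand": 0}
    - {"translation": [0,0,-0.001],"dr": [0,0,0],"hand": 0.3}
    - {"translation": [0,0,-0.001],"dr": [0,0,0],"hand": 0.6}
    - {"translation": [0,0,-0.001],"dr": [0,0,0],"hand": 0.8}
    - {"translation": [0,0,-0.001],"dr": [0,0,0],"hand": 0.8}

```text
clock: 16.48
tool_pos: [0.4844, 0.2219, 0.2219]
eef_rot: [2.482, 0.352, 1.891]
contact_force: [0.2, -0.3, 0.2]
finger_gap: 0.0683
gripper_force: 0.0
```

>>> servo_tool:
  commands:
    - {"translation": [0,0,0],"dr": [0,0,0],"hand": 0.8}
    - {"translation": [0,0,-0.03],"dr": [0,0,0],"hand": 0.8}
    - {"translation": [0,0,-0.07],"dr": [0,0,0],"hand": 0.8}
    - {"translation": [0,0,-0.12],"dr": [0,0,0],"hand": 0.8}
    - {"translation": [0,0,-0.17],"dr": [0,0,0],"hand": 0.8}

```text
clock: 17.1
tool_pos: [0.4382, 0.2264, 0.2732]
eef_rot: [2.482, 0.352, 1.892]
contact_force: [1.0, 1.1, -0.0]
finger_gap: 0.0686
gripper_force: 0.0
```

```bash
python3 look.py; python3 - <<'E'
from h import *
F=pegframe(); d=snapshot("scene"); G=cv2.cvtColor(d["img"],cv2.COLOR_RGB2HSV)
m=cv2.inRange(G,(100,150,60),(125,255,255)); n,l,st,c=cv2.connectedComponentsWithStats(m)
print("expected lid/bar px",proj(d,[ROOT+.112*F[:,2],ROOT+.143*F[:,2]]).round(1).tolist()); print([(st[i].tolist(),c[i].round().tolist()) for i in range(1,n) if st[i,4]>150])
E
```

```text
foot in peg frame mm [ 0.5  1.3 68.5] F peg [ 0.6  1.2 -0.6] F tool [0.7 1.1 0.6] tq tool [0.28 0.16 0.01] 17.1 q [ 0.6  -0.43  2.27 -0.64  0.8   0.5 ]
lateral fix (tool units) for zero offset [-0.0022 -0.0027 -0.    ] rot [ 0.0005  0.0002 -0.0003]
expected lid/bar px [[341.9, 186.4], [347.8, 176.1]]
[([0, 0, 174, 82, 7560], [76.0, 35.0]), ([175, 35, 42, 30, 376], [197.0, 48.0]), ([0, 61, 37, 87, 1102], [17.0, 107.0]), ([79, 68, 54, 76, 2106], [108.0, 106.0]), ([447, 92, 44, 41, 1007], [470.0, 110.0]), ([0, 120, 27, 40, 161], [13.0, 142.0]), ([326, 169, 35, 30, 433], [345.0, 183.0]), ([264, 176, 23, 29, 428], [275.0, 187.0]), ([0, 184, 39, 45, 1049], [15.0, 211.0]), ([0, 226, 55, 31, 909], [30.0, 242.0]), ([246, 230, 73, 60, 681], [279.0, 258.0])]
```

>>> servo_tool:
  commands:
    - {"translation": [0,0,-0.03],"dr": [0,0,0],"hand": 0.8}
    - {"translation": [0,0,-0.03],"dr": [0,0,0],"hand": 0.8}
    - {"translation": [0,0,-0.03],"dr": [0,0,0],"hand": 0.8}
    - {"translation": [0,0,-0.03],"dr": [0,0,0],"hand": 0.8}

```text
clock: 17.65
tool_pos: [0.4308, 0.2268, 0.2803]
eef_rot: [2.484, 0.353, 1.892]
contact_force: [0.4, -0.9, -0.7]
finger_gap: 0.0683
gripper_force: 0.0
```

```bash
python3 -c "
from h import *
print(close_job())"
```

```text
the job is handed in; nothing more can be done
None
```

The blue-lidded pot appears to hang fully home on the mixer's peg, released with the arm backed clear; I handed the job in at about 18 s, with my highest push reading about 8 N, but hand-in returned no verdict.

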